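# Press the axle cap onto the specimen wheel

### The arm

A 7-joint arm with a two-finger parallel gripper is mounted at the origin on a cart in front of the work surface, level with it; the furniture and walls round the work are solid. World frame = base frame: x ahead of the robot, y to its left, z up, the work surface at z = 0. Lengths are in m, angles in rad, forces in N, time in s.
With the tool pointing down it reaches from about 0.4 to 0.85 m from the base axis. Payload 4.5 kg.
Tool frame: the origin (TCP) lies between the finger pads; the fingertips stand 22 mm ahead of it and the grasp point (between the pads) lies 3 mm ahead of it; y points along the fingers, z is the direction in which the jaws open and shut, and the axes are right-handed (so a half turn about y gives the same grasp; the last joint's range is limited). The gripper opens to 88 mm and grips with 3 to 60 N. Pads are 18 mm wide; open, the fingers measure 123 mm over their backs; the gripper's body (75 mm by 187 mm) begins 45 mm behind the grasp point.
Start: joints at [1.313, 0.689, -0.195, 1.565, 0.157, 0.902, -0.215], TCP at [0.18, -0.599, 0.261] pointing down, gripper open.
Joint ranges: [-3.01, 3.01], [-0.46, 2.08], [-1.47, 1.51], [0.13, 2.56], [-1, 4.14], [0.04, 2.09], [-2.66, 2.66]. Speed limits (rad/s): [2.57, 2.57, 3.14, 3.14, 3.14, 3.14, 3.14].

### API

Orientations are given as a 3x3 rotation matrix whose columns are the frame's x, y, z axes.
In Python, from bench import * gives the robot as it stands.
- The arm moves only by the tool carry_out, never from a script. Its argument "series" is a list of rows, each an object with "turn": the turn, a rotation vector about the tool's x, y, z in rad, a list of three; "offset": the shift along the tool's x, y, z in cm, a list of three; "fingers": the opening, from 0 (shut) to 1 (fully open). A call has 1 to 5 rows; each row is the pose to reach, as a shift and turn from the pose measured when the call began, along the tool's axes at that moment; what a row does not reach only later rows make up. A row lasts 1/8 s, in which the tool goes at most 62.5 mm and 10.7 degrees, less where a joint would pass 70% of its speed; a pose out of reach is approached as far as the arm can. A call with a gripper value outside its range is refused whole. The fingers move at their own pace and stop on an object; the grip force is fixed at half the most. Time passes only in rows, so rows that repeat a pose let the fingers close. It gives the time, the measured TCP pose, the force and the opening at its end, in the units of the state.
- state(): the state, without advancing time (a new reading comes with each control period).
- get_image(name): name is "scene" or "side" or "wrist"; returns (picture, depth): 480x640x3 uint8, red, green, blue; 480x640 float32, m along the optical axis (not along the pixel's ray), 0 where there is no reading.
- get_calibration(name): a dict with "K" (3x3 intrinsics, pixels), "dist" ([k1, k2, p1, p2, k3] as OpenCV has them; the pictures are not rectified), "R" (3x3) and "t" (3): a world point X has camera coordinates R X + t. Camera axes: x right, y down, z forward; pixel columns grow to the right and rows downward; lengths in m; the calibration is good to about 2 mm. A picture is of the moment at which its call begins: read the wrist's pose just before it. get_calibration takes no time and is no camera call; for the wrist camera it gives the pose at the moment of the call.
- hand_in(): hands the job in, once; it reports no verdict.
The state is a dict: "clock": time; "joints": joint angles; "qd": joint speeds; "effort": joint torques, N m; "ee_pos": TCP position; "ee_rot": TCP orientation; "wrist_force": force on the tool from outside, world axes, zero at the start; "ft_torque": the same for the moment, N m; "gripper_width": opening from 0.0 (shut) to 1.0 (fully open).
Only numpy, scipy, OpenCV 4.12 (cv2) and the standard library are available. Lean on these libraries where they do the work, as an engineer would, in place of code of your own. Each camera call takes 0.05 s, during which the arm holds its last target. There are 200 camera calls.

### The job

Pick up the orange push-on cap, set it mouth down over the tip of the specimen wheel's upright axle and press it straight down until its teeth have gripped the axle and it sits firmly against the wheel's hub, keeping the wheel's spring under light load. Press gently: never squash the spring hard. Let go of the cap, and leave the vial, the crucible and the tweezers where they are.

Things in the scene. Friction and masses are not known exactly. Their poses are not given: they have to be found in the camera images.
- cap_center (a point): orange ribbed push-on cap, mouth down, 35 mm across, 34 mm high, 60 to 100 g, closed top; point: its centre, 17 mm above its mouth; z up its axis. Bore 17 mm wide, 29 deep; six sprung teeth 4 mm above the mouth grip a 12 mm axle by friction: sliding it down takes about 6 N, more if forced sideways; let go, it stays and centres itself
- axle_tip (a point): tip of the upright plain steel axle, 12 mm thick, at the middle of the fixed specimen rotator; z up, 66 mm above the worktop. Its top 11 mm taper to 8 mm thick. The rotator's round grey foot is 104 mm across. To its left stands a fixed blue furnace, 0.38 m tall, from y = -0.1 to 0.33, beyond x = 0.47: keep clear
- wheel_unit: white wheel, 90 mm across, 8 mm thick, level round the axle on its damped coil spring (8 N per mm, 4 mm travel); origin: centre of the fixed spring seat, 14 mm above the worktop. The spring's length varies, so the top of the 30 mm hub, where the cap's mouth lands, is 40 to 45 mm above the worktop: feel for it. Seated well it stays loaded over 1.5 N; 16 N is too much
- vial: sample vial with a black screw cap, 28 mm across, 62 mm tall, standing on the worktop behind the work; origin at the centre of its underside; leave alone
- crucible: white porcelain crucible, 36 mm across, 30 mm tall, standing to the right of the rotator; origin at the centre of its underside; leave alone
- tweezers: fine steel tweezers, 120 mm long, 16 mm wide, 9 mm high, lying in front of the rotator, along its own y axis; origin at the middle of its underside; leave alone
Mind the look-alikes: they are no part of the job. Of the things that look like the part that bears cap_center, take the one that is farthest to the robot's right at the start.

How it is judged:
By the outcome, as a careful person would: the job done as asked, in the order asked, and still so for the second after the job is handed in, with the robot touching nothing.
It also fails if it takes over 72 s, if anything falls off the work surface, if the arm or the gripper's body presses on something with over 40 N, if the wrist force passes 120 N, or if a joint passes its speed limit or range.

## Working session

There is one attempt and no reset: what is moved stays moved. The work goes in short steps, Python scripts to look and compute and a tool call to move; the robot and the scene stay as the last step left them, time stands still between calls to the robot, and variables do not carry over. Pictures are saved under pics/ and viewed, about 8 in all and at most 12, crops included, and the job is handed in when it is done.

Besides the shell and the picture viewer there is one more tool, called after "Call:" as a command line: name --argument value ..., lists and objects as JSON in quotes. carry_out: Moves the arm, as the interface text tells. Its arguments: {"type":"object","properties":{"series":{"type":"array","items":{"type":"object","properties":{"turn":{"type":"array","items":{"type":"number"}},"offset":{"type":"array","items":{"type":"number"}},"fingers":{"type":"number"}}}}},"required":["series"]}

```bash
ls; mkdir -p pics; python3 - <<'E'
from bench import *
import cv2, numpy as np
np.set_printoptions(precision=4,suppress=True)
s=state(); print({k:np.array(v) for k,v in s.items()})
for n in ("scene","side"):
    p,d=get_image(n); cv2.imwrite(f"pics/{n}0.png",p[...,::-1]); np.save(f"pics/{n}0.npy",d)
    c=get_calibration(n); print(n,c)
E
```

```text
pics
{'clock': array(0.), 'joints': array([ 1.3128,  0.69  , -0.1945,  1.5663,  0.1573,  0.9025, -0.2151]), 'qd': array([-0.0008, -0.0003,  0.0002, -0.0005,  0.    ,  0.0009,  0.002 ]), 'effort': array([  0.0004, -52.7557,  -1.2666, -15.3427,  -0.0524,   0.0067,
         0.0002]), 'ee_pos': array([ 0.1796, -0.598 ,  0.2599]), 'ee_rot': array([[-0.9577, -0.0007,  0.2878],
       [-0.2878,  0.0017, -0.9577],
       [ 0.0001, -1.    , -0.0018]]), 'wrist_force': array([0.5614, 0.5603, 0.1286]), 'ft_torque': array([ 0.0379, -0.0282,  0.0128]), 'gripper_width': array(0.9972)}
scene {'K': array([[506.5188,   0.    , 319.4654],
       [  0.    , 506.5188, 229.8542],
       [  0.    ,   0.    ,   1.    ]]), 'dist': array([-0.089,  0.   ,  0.   ,  0.   ,  0.   ]), 'R': array([[ 0.437 , -0.8992,  0.0229],
       [-0.5059, -0.2667, -0.8203],
       [ 0.7437,  0.3469, -0.5715]]), 't': array([-0.5298,  0.2269,  0.675 ])}
side {'K': array([[573.4159,   0.    , 318.218 ],
       [  0.    , 573.4159, 238.158 ],
       [  0.    ,   0.    ,   1.    ]]), 'dist': array([-0.184,  0.   ,  0.   ,  0.   ,  0.   ]), 'R': array([[-0.9778, -0.2087,  0.0204],
       [-0.0892,  0.3262, -0.9411],
       [ 0.1898, -0.922 , -0.3376]]), 't': array([0.3978, 0.2282, 0.6619])}
```

View pics/scene0.png

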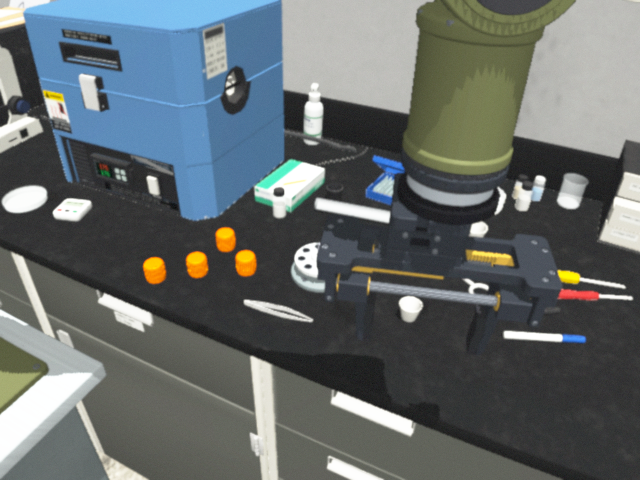

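View pics/side0.png

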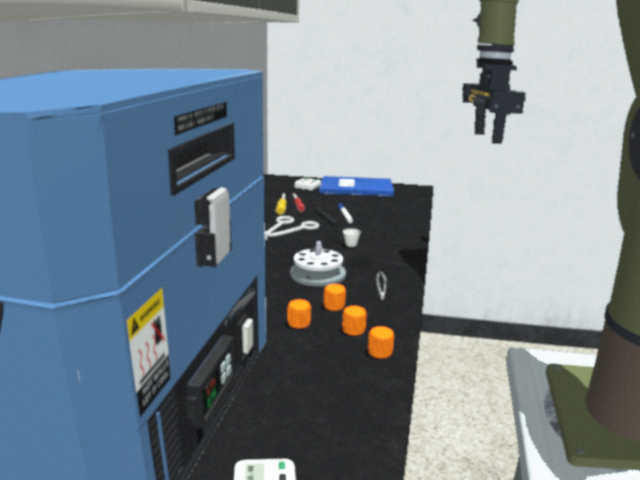

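Scene: four orange caps at (154,270), (197,264), (225,240) and (246,263), with the wheel at (310,262) partly hidden by the gripper. Side: caps at (299,313), (335,297), (354,320) and (381,342), with the axle tip at about (319,243). I'll measure all of them.

```bash
cat > h.py <<'E'
from bench import *
import cv2, numpy as np
np.set_printoptions(precision=4,suppress=True)
def cloud(d,c):
    v,u=np.mgrid[:480,:640]
    n=cv2.undistortPoints(np.stack([u,v],-1).reshape(-1,1,2).astype(float),c["K"],np.array(c["dist"])).reshape(480,640,2)
    P=np.dstack([n*d[...,None],d])
    W=(P-np.array(c["t"]))@np.array(c["R"]); W[d<=0]=np.nan
    return W
def orange(p):
    h=cv2.cvtColor(p,cv2.COLOR_RGB2HSV)
    m=cv2.inRange(h,(5,180,120),(18,255,255))
    return m
def caps(p,W):
    n,l,st,ce=cv2.connectedComponentsWithStats(orange(p))
    for i in range(1,n):
        if st[i,4]<80: continue
        q=W[l==i]; q=q[np.isfinite(q).all(1)]
        if len(q)<20: continue
        zt=np.percentile(q[:,2],97); t=q[q[:,2]>zt-.004]
        print("px",ce[i].round(),"n",st[i,4],"ztop",zt.round(4),"topmid",(t[:,:2].min(0)+t[:,:2].max(0))/2,"ext",np.ptp(t[:,:2],0),"allmid",(np.percentile(q,1,0)+np.percentile(q,99,0))/2)
E
python3 - <<'E'
from h import *
for n in ("scene","side"):
    p=cv2.imread(f"pics/{n}0.png")[...,::-1].copy(); d=np.load(f"pics/{n}0.npy"); W=cloud(d,get_calibration(n))
    print(n); caps(p,W)
    if n=="side":
        for v in range(236,262,3): print(v,W[v,319],p[v,319])
        sub=W[235:290,285:350].reshape(-1,3); c=p[235:290,285:350].reshape(-1,3)
        k=(c.min(1)>170)&(sub[:,2]>.02)&(sub[:,2]<.06); q=sub[k]; print("wheel",np.percentile(q,2,0),np.percentile(q,98,0))
        k=(sub[:,2]>.05)&(sub[:,2]<.09); q=sub[k]; print("axle",len(q),np.percentile(q,2,0),np.percentile(q,98,0),q.mean(0))
E
```

```text
scene
px [225. 242.] n 287 ztop 0.0314 topmid [ 0.4717 -0.1609] ext [0.0298 0.0328] allmid [ 0.4904 -0.1449  0.0151]
px [246. 266.] n 307 ztop 0.0318 topmid [ 0.4286 -0.2339] ext [0.0337 0.0328] allmid [ 0.4469 -0.2202  0.0146]
px [197. 267.] n 312 ztop 0.031 topmid [ 0.3849 -0.1607] ext [0.0312 0.0323] allmid [ 0.4012 -0.1442  0.0152]
px [155. 273.] n 334 ztop 0.0287 topmid [ 0.3363 -0.1037] ext [0.033  0.0339] allmid [ 0.3523 -0.0855  0.014 ]
side
px [345. 311.] n 981 ztop 0.0349 topmid [ 0.4071 -0.1934] ext [0.0775 0.1058] allmid [ 0.4075 -0.2279  0.0174]
px [299. 315.] n 526 ztop 0.0347 topmid [ 0.4728 -0.1594] ext [0.033  0.0326] allmid [ 0.4793 -0.1935  0.0171]
px [380. 344.] n 584 ztop 0.0346 topmid [ 0.3385 -0.1004] ext [0.0333 0.0328] allmid [ 0.3379 -0.1316  0.0176]
236 [ 0.5275 -0.5739 -0.0012] [38 44 43]
239 [ 0.5234 -0.5547 -0.0013] [50 50 52]
242 [ 0.483  -0.3573  0.0653] [178 184 196]
245 [ 0.4814 -0.3502  0.0621] [175 180 191]
248 [ 0.4812 -0.3499  0.0564] [172 177 186]
251 [ 0.4809 -0.3492  0.0507] [159 164 175]
254 [ 0.4812 -0.3514  0.0439] [186 193 199]
257 [ 0.4795 -0.3434  0.0412] [248 250 250]
260 [ 0.4782 -0.3374  0.0377] [250 251 251]
wheel [ 0.4417 -0.43    0.0274] [ 0.523  -0.3102  0.0435]
axle 51 [ 0.4778 -0.3553  0.0507] [ 0.4874 -0.3475  0.0664] [ 0.4824 -0.3513  0.0584]
```

The cap farthest right (lowest y) is at scene (246,263) / side (335,297), about (0.429, -0.234). The other three are at y = -0.16, -0.16 and -0.10. Next is a close crop to check it.

```bash
python3 - <<'E'
import cv2,numpy as np
a=cv2.imread("pics/scene0.png")[220:300,130:290]; b=cv2.imread("pics/side0.png")[230:370,270:410]
a=cv2.resize(a,(800,400),interpolation=cv2.INTER_CUBIC)[:, :] ; b=cv2.resize(b,(400,400),interpolation=cv2.INTER_CUBIC)
a=cv2.resize(a,(480,240)); b=cv2.resize(b,(320,320))
o=np.zeros((320,800,3),np.uint8); o[:240,:480]=a; o[:,480:]=b; cv2.imwrite("pics/crop.png",o)
E
```

```text
(no output)
```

View pics/crop.png

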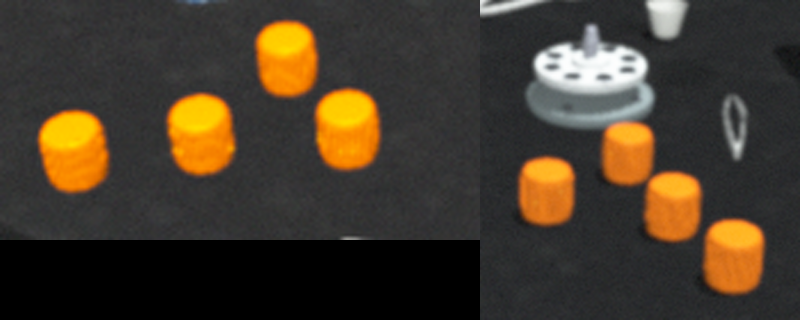

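All four look identical, so the description decides: I take the one at scene (246,263). I'll move above it with the jaws along x, so the fingers miss the neighbouring caps and the axle, then look with the wrist camera.

```bash
cat >> h.py <<'E'
from scipy.spatial.transform import Rotation
RT=np.array([[0,0,1.],[-1,0,0],[0,-1,0]])  # x=-Y, y=down, z=+X
def go(*xyz,R=RT):
    s=state(); p=np.array(s["ee_pos"]); Q=np.array(s["ee_rot"])
    print("clock %.2f"%s["clock"],"pos",p,"width %.3f"%s["gripper_width"],"F",np.array(s["wrist_force"]))
    print("offset cm",Q.T@(np.array(xyz)-p)*100,"turn",Rotation.from_matrix(Q.T@R).as_rotvec())
E
python3 -c "
from h import *
print(np.linalg.det(RT)); go(.429,-.234,.17)"
```

```text
1.0
clock 0.10 pos [ 0.1796 -0.5981  0.26  ] width 1.002 F [ 0.1425  0.2814 -0.3837]
offset cm [-34.365    9.0402 -27.6751] turn [ 0.0015 -1.2789 -0.001 ]
```

Call:
carry_out --series '[{"offset": [-7,2,-5.5],"turn": [0,-0.18,0],"fingers": 1},{"offset": [-14,4,-11],"turn": [0,-0.36,0],"fingers": 1},{"offset": [-21,6,-16.5],"turn": [0,-0.54,0],"fingers": 1},{"offset": [-26,7,-21],"turn": [0,-0.72,0],"fingers": 1},{"offset": [-30,8,-24.5],"turn": [0,-0.9,0],"fingers": 1}]'

```text
clock: 0.72
ee_pos: [0.3526, -0.3443, 0.1955]
ee_rot: [[-0.365, -0.0, 0.931], [-0.931, 0.002, -0.365], [-0.002, -1.0, -0.001]]
wrist_force: [0.8, -2.1, -0.0]
gripper_width: 1.001
```

```bash
python3 -c "
from h import *
go(.429,-.234,.17)"
```

```text
clock 0.72 pos [ 0.3526 -0.3443  0.1955] width 1.001 F [ 0.7955 -2.1212 -0.0093]
offset cm [-13.0544   2.5657   3.0919] turn [ 0.0005 -0.3734 -0.0017]
```

Call:
carry_out --series '[{"offset": [-5,1,1.5],"turn": [0,-0.17,0],"fingers": 1},{"offset": [-10,2,2.5],"turn": [0,-0.33,0],"fingers": 1},{"offset": [-13.05,2.57,3.1],"turn": [0,-0.373,-0.002],"fingers": 1},{"offset": [-13.05,2.57,3.1],"turn": [0,-0.373,-0.002],"fingers": 1},{"offset": [-13.05,2.57,3.1],"turn": [0,-0.373,-0.002],"fingers": 1}]'

```text
clock: 1.35
ee_pos: [0.4282, -0.2352, 0.1698]
ee_rot: [[-0.002, -0.002, 1.0], [-1.0, -0.001, -0.002], [0.001, -1.0, -0.002]]
wrist_force: [0.3, -0.0, -0.0]
gripper_width: 1.001
```

```bash
python3 - <<'E'
from h import *
go(.429,-.234,.17)
for n in ("wrist","scene","side"):
    c=get_calibration(n); p,d=get_image(n); cv2.imwrite(f"pics/{n}1.png",p[...,::-1]); np.save(f"pics/{n}1.npy",d); np.save(f"pics/{n}1c.npy",c,allow_pickle=True)
    print(n); caps(p,cloud(d,c))
    if n=="wrist": print(c)
E
```

```text
clock 1.35 pos [ 0.4282 -0.2352  0.1698] width 1.001 F [ 0.2985 -0.0424 -0.0303]
offset cm [-0.1223 -0.0186  0.0845] turn [ 0.0019 -0.0023  0.001 ]
wrist
px [171.  26.] n 3112 ztop 0.0367 topmid [ 0.3376 -0.1025] ext [0.033  0.0273] allmid [ 0.3384 -0.103   0.0223]
px [256. 115.] n 1410 ztop 0.0365 topmid [ 0.3865 -0.1563] ext [0.0297 0.0325] allmid [ 0.3878 -0.1564  0.0234]
px [383. 119.] n 2425 ztop 0.0366 topmid [ 0.4717 -0.1577] ext [0.0323 0.0325] allmid [ 0.4713 -0.1576  0.0194]
px [318. 216.] n 1197 ztop 0.0362 topmid [ 0.4291 -0.2256] ext [0.0327 0.0236] allmid [ 0.4292 -0.224   0.0223]
{'K': array([[393.3483,   0.    , 315.3848],
       [  0.    , 393.3483, 240.7373],
       [  0.    ,   0.    ,   1.    ]]), 'dist': array([-0.0251,  0.    ,  0.    ,  0.    ,  0.    ]), 'R': array([[ 1.    , -0.0026, -0.0026],
       [-0.0017, -0.952 ,  0.306 ],
       [-0.0033, -0.3059, -0.952 ]]), 't': array([-0.4275, -0.2366,  0.235 ])}
scene
px [225. 239.] n 406 ztop 0.0339 topmid [ 0.4702 -0.1603] ext [0.033 0.031] allmid [ 0.4733 -0.1613  0.0163]
px [245. 264.] n 382 ztop 0.0334 topmid [ 0.429  -0.2336] ext [0.0318 0.0336] allmid [ 0.4468 -0.2309  0.0162]
px [197. 265.] n 407 ztop 0.0335 topmid [ 0.3831 -0.1597] ext [0.0339 0.0336] allmid [ 0.3905 -0.1462  0.0157]
px [154. 270.] n 481 ztop 0.0337 topmid [ 0.3364 -0.103 ] ext [0.0329 0.0332] allmid [ 0.3449 -0.095   0.0156]
side
px [334. 298.] n 493 ztop 0.0344 topmid [ 0.4292 -0.2311] ext [0.0322 0.0319] allmid [ 0.4293 -0.2686  0.0173]
px [299. 314.] n 605 ztop 0.0358 topmid [ 0.4712 -0.16  ] ext [0.0326 0.0346] allmid [ 0.4773 -0.174   0.0179]
px [354. 321.] n 595 ztop 0.0357 topmid [ 0.3846 -0.157 ] ext [0.0322 0.0319] allmid [ 0.3872 -0.1757  0.018 ]
px [380. 342.] n 705 ztop 0.0353 topmid [ 0.3378 -0.1005] ext [0.0315 0.0336] allmid [ 0.3378 -0.1003  0.018 ]
```

View pics/wrist1.png

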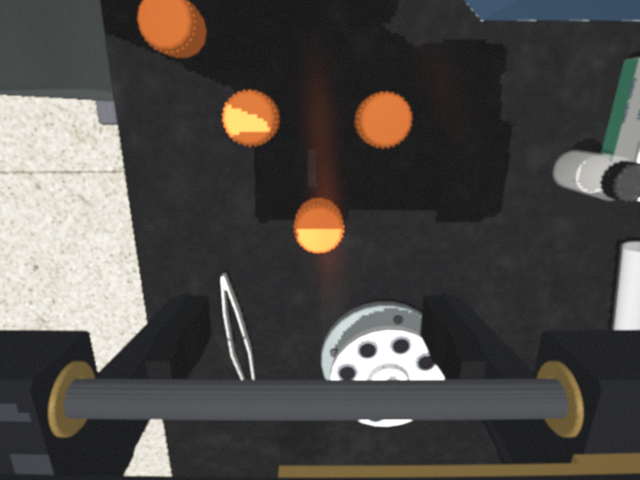

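The wrist view shows caps at (171,26), (250,118), (384,119) and (319,226), with the target nearest the wheel. Three views agree on (0.429, -0.233), top at about 34 mm. Descending now.

Call:
carry_out --series '[{"offset": [-0.2,5,0.08],"turn": [0.002,-0.002,0.001],"fingers": 1},{"offset": [-0.2,9.5,0.08],"turn": [0.002,-0.002,0.001],"fingers": 1},{"offset": [-0.2,12.5,0.08],"turn": [0.002,-0.002,0.001],"fingers": 1},{"offset": [-0.2,14.0,0.08],"turn": [0.002,-0.002,0.001],"fingers": 1},{"offset": [-0.2,14.0,0.08],"turn": [0.002,-0.002,0.001],"fingers": 1}]'

```text
clock: 2.12
ee_pos: [0.4279, -0.2345, 0.0293]
ee_rot: [[-0.003, -0.001, 1.0], [-1.0, -0.0, -0.003], [0.0, -1.0, -0.001]]
wrist_force: [0.3, 0.1, -0.2]
gripper_width: 0.998
```

```bash
python3 - <<'E'
from h import *
go(.429,-.233,.029)
E
```

```text
clock 2.12 pos [ 0.4279 -0.2345  0.0293] width 0.998 F [ 0.3252  0.0598 -0.1749]
offset cm [-0.1463  0.0253  0.1092] turn [ 0.0011 -0.0028  0.0003]
```

Call:
carry_out --series '[{"offset": [-0.15,0.02,0.11],"turn": [0,-0.003,0],"fingers": 1},{"offset": [-0.15,0.02,0.11],"turn": [0,-0.003,0],"fingers": 0.6},{"offset": [-0.15,0.02,0.11],"turn": [0,-0.003,0],"fingers": 0},{"offset": [-0.15,0.02,0.11],"turn": [0,-0.003,0],"fingers": 0},{"offset": [-0.15,0.02,0.11],"turn": [0,-0.003,0],"fingers": 0}]'

```text
clock: 2.75
ee_pos: [0.4291, -0.233, 0.0292]
ee_rot: [[0.0, -0.001, 1.0], [-1.0, -0.0, 0.0], [0.0, -1.0, -0.001]]
wrist_force: [-0.2, 0.4, 0.8]
gripper_width: 0.573
```

Call:
carry_out --series '[{"offset": [0,0,0],"turn": [0,0,0],"fingers": 0},{"offset": [0,0,0],"turn": [0,0,0],"fingers": 0},{"offset": [0,0,0],"turn": [0,0,0],"fingers": 0}]'

```text
clock: 3.12
ee_pos: [0.4292, -0.233, 0.0292]
ee_rot: [[0.0, -0.001, 1.0], [-1.0, -0.0, 0.0], [0.0, -1.0, -0.001]]
wrist_force: [-0.1, 0.3, 0.8]
gripper_width: 0.381
```

Call:
carry_out --series '[{"offset": [0,0,0],"turn": [0,0,0],"fingers": 0},{"offset": [0,-3,0],"turn": [0,0,0],"fingers": 0},{"offset": [0,-7,0],"turn": [0,0,0],"fingers": 0},{"offset": [0,-11,0],"turn": [0,0,0],"fingers": 0},{"offset": [0,-11,0],"turn": [0,0,0],"fingers": 0}]'

```text
clock: 3.75
ee_pos: [0.4304, -0.2336, 0.1414]
ee_rot: [[-0.001, 0.004, 1.0], [-1.0, -0.002, -0.001], [0.002, -1.0, 0.004]]
wrist_force: [0.4, 0.8, -1.6]
gripper_width: 0.374
```

```bash
python3 - <<'E'
from h import *
go(.482,-.357,.14)
for n in ("wrist","scene","side"):
    c=get_calibration(n); p,d=get_image(n); cv2.imwrite(f"pics/{n}2.png",p[...,::-1]); np.save(f"pics/{n}2.npy",d)
    W=cloud(d,c); print(n); caps(p,W)
    if n!="wrist":
        m=(abs(W[...,0]-.482)<.05)&(abs(W[...,1]+.355)<.06)
        ax=m&(W[...,2]>.05)&(W[...,2]<.085); q=W[ax]; v,u=np.nonzero(ax); print("axle",len(q),q.min(0),q.max(0),"px",u.min(),u.max(),v.min(),v.max())
        wh=m&(W[...,2]>.022)&(W[...,2]<.05)&(p.min(2)>150); q=W[wh]; print("wheel",len(q),np.percentile(q,1,0),np.percentile(q,99,0))
E
python3 - <<'E'
import cv2,numpy as np
a=cv2.imread("pics/scene2.png")[100:340,180:500]; b=cv2.imread("pics/side2.png")[120:360,220:460]
o=np.hstack([cv2.resize(a,(440,330)),cv2.resize(b,(330,330))]); cv2.imwrite("pics/crop2.png",o)
E
```

```text
clock 3.75 pos [ 0.4304 -0.2336  0.1414] width 0.374 F [ 0.4279  0.7848 -1.575 ]
offset cm [12.3322  0.1809  5.169 ] turn [-0.0038 -0.0007  0.0019]
wrist
px [150.  23.] n 3361 ztop 0.0366 topmid [ 0.3375 -0.1055] ext [0.0336 0.0216] allmid [ 0.3384 -0.1053  0.0213]
px [246. 114.] n 1488 ztop 0.0365 topmid [ 0.387  -0.1564] ext [0.0286 0.0323] allmid [ 0.3881 -0.1562  0.0222]
px [386. 123.] n 3020 ztop 0.0366 topmid [ 0.4712 -0.1575] ext [0.0325 0.0324] allmid [ 0.471  -0.1578  0.0216]
px [315. 329.] n 8178 ztop 0.1483 topmid [ 0.4295 -0.2291] ext [0.0332 0.0297] allmid [ 0.4296 -0.2283  0.1333]
scene
px [246. 211.] n 302 ztop 0.1442 topmid [ 0.4296 -0.2382] ext [0.0305 0.0232] allmid [ 0.4898 -0.2009  0.072 ]
px [225. 239.] n 405 ztop 0.034 topmid [ 0.4713 -0.1601] ext [0.0325 0.0337] allmid [ 0.471  -0.1616  0.0161]
px [197. 266.] n 394 ztop 0.0335 topmid [ 0.3842 -0.1598] ext [0.0306 0.0337] allmid [ 0.3957 -0.1472  0.016 ]
px [154. 270.] n 481 ztop 0.0333 topmid [ 0.336  -0.1022] ext [0.0322 0.0327] allmid [ 0.3443 -0.0945  0.0155]
axle 56 [ 0.4767 -0.3604  0.0501] [ 0.489  -0.3499  0.0666] px 317 323 242 252
wheel 1180 [ 0.4393 -0.3976  0.0273] [ 0.5253 -0.3121  0.0462]
side
px [336. 234.] n 511 ztop 0.1444 topmid [ 0.4276 -0.2317] ext [0.0311 0.0356] allmid [ 0.4522 -0.3688  0.0789]
px [299. 314.] n 606 ztop 0.0358 topmid [ 0.4723 -0.1587] ext [0.0319 0.0333] allmid [ 0.477  -0.1885  0.018 ]
px [354. 321.] n 581 ztop 0.0358 topmid [ 0.3846 -0.1578] ext [0.0326 0.0341] allmid [ 0.3871 -0.1787  0.0181]
px [381. 342.] n 705 ztop 0.0354 topmid [ 0.3378 -0.1001] ext [0.0315 0.0324] allmid [ 0.3378 -0.0995  0.0183]
axle 53 [ 0.4773 -0.357   0.05  ] [ 0.4875 -0.3463  0.0673] px 316 321 242 251
wheel 767 [ 0.4398 -0.392   0.0282] [ 0.5243 -0.3091  0.0469]
```

View pics/crop2.png

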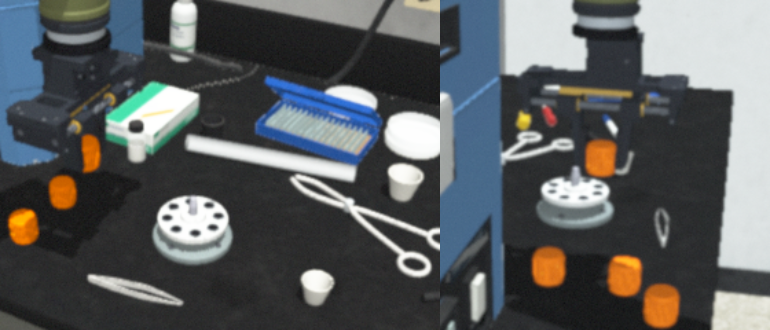

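The cap is gripped and upright. The scene crop shows the wheel and axle in clear view, and both cameras put the axle at about (0.482, -0.354). I'll move above it.

Call:
carry_out --series '[{"offset": [4,0,1.7],"turn": [-0.004,0,0.002],"fingers": 0},{"offset": [8.5,0.5,3.6],"turn": [-0.004,0,0.002],"fingers": 0},{"offset": [11.5,1,4.9],"turn": [-0.004,0,0.002],"fingers": 0},{"offset": [12.1,1.8,5.2],"turn": [-0.004,0,0.002],"fingers": 0},{"offset": [12.1,1.8,5.2],"turn": [-0.004,0,0.002],"fingers": 0}]'

```text
clock: 4.53
ee_pos: [0.4793, -0.3523, 0.1184]
ee_rot: [[0.001, -0.01, 1.0], [-1.0, 0.005, 0.001], [-0.005, -1.0, -0.01]]
wrist_force: [0.4, 0.9, -1.4]
gripper_width: 0.375
```

Call:
carry_out --series '[{"offset": [0,0,0],"turn": [0,0,0],"fingers": 0},{"offset": [0,0,0],"turn": [0,0,0],"fingers": 0}]'

```text
clock: 4.78
ee_pos: [0.4791, -0.3508, 0.1184]
ee_rot: [[0.003, -0.011, 1.0], [-1.0, 0.005, 0.003], [-0.005, -1.0, -0.011]]
wrist_force: [-0.5, -0.5, 0.3]
gripper_width: 0.383
```

```bash
cat > rel.py <<'E'
from h import *
def lateral(tag,axle=(.482,-.355)):
    s=state(); tp=np.array(s["ee_pos"]); print("tcp",tp,"z-axis tool y",np.array(s["ee_rot"])[:,1])
    A=[];b=[];crops=[]
    for n in ("scene","side"):
        c=get_calibration(n); p,d=get_image(n); cv2.imwrite(f"pics/{n}{tag}.png",p[...,::-1]); W=cloud(d,c)
        R=np.array(c["R"]);t=np.array(c["t"])
        near=(abs(W[...,0]-tp[0])<.04)&(abs(W[...,1]-tp[1])<.04)
        xs={}
        pr=lambda X: cv2.projectPoints(np.array([X],float),R,t,np.array(c["K"]),np.array(c["dist"]))[0].ravel()
        X=(W@R.T+t)[...,0]; Z=(W@R.T+t)[...,2]
        for nm,m in (("cap",(orange(p)>0)&near&(W[...,2]>tp[2]-.031)&(W[...,2]<tp[2]+.008)),
                     ("axle",(abs(W[...,0]-axle[0])<.03)&(abs(W[...,1]-axle[1])<.03)&(W[...,2]>.05)&(W[...,2]<.072)&(orange(p)==0))):
            mids=[];wd=[];zz=[]
            for v in np.unique(np.nonzero(m)[0]):
                u=np.nonzero(m[v])[0]
                if len(u)<4: continue
                mids.append((u.min()+u.max())/2); wd.append(np.ptp(u)+1); zz.append(v)
            mids=np.array(mids)
            print(n,nm,"rows",min(zz),max(zz),"mid",mids,"w",wd, "zrange",np.nanmin(W[m][:,2]),np.nanmax(W[m][:,2]))
            u0=np.median(mids); v0=np.mean(zz)
            und=cv2.undistortPoints(np.array([[[u0,v0]]]),np.array(c["K"]),np.array(c["dist"])).ravel()
            hz=(tp[2]-.012) if nm=="cap" else .06
            # intersect ray with horizontal-depth: use nominal depth of axis
            nomx,nomy=(tp[0],tp[1]) if nm=="cap" else axle
            zc=R[2]@[nomx,nomy,hz]+t[2]
            xs[nm]=(und[0]*zc-t[0]-R[0,2]*hz)   # = R00 x + R01 y
        A.append(R[0,:2]); b.append([xs["cap"],xs["axle"]])
        crops.append(cv2.resize(p[...,::-1][150:290,250:390],(400,400),interpolation=cv2.INTER_CUBIC))
    sol=np.linalg.solve(np.array(A),np.array(b)); print("cap xy",sol[:,0],"axle xy",sol[:,1],"move needed",sol[:,1]-sol[:,0])
    cv2.imwrite(f"pics/crop{tag}.png",np.hstack(crops))
E
python3 -c "
from rel import *
go(.482,-.355,.122); lateral('3')"
```

```text
clock 4.78 pos [ 0.4791 -0.3508  0.1184] width 0.383 F [-0.5373 -0.4698  0.3494]
offset cm [ 0.4238 -0.3621  0.2834] turn [ 0.0106  0.0031 -0.0054]
tcp [ 0.4791 -0.3508  0.1184] z-axis tool y [-0.0106  0.0053 -0.9999]
scene cap rows 214 238 mid [321.5 323.  323.  323.  323.5 323.5 323.5 323.5 323.  323.  323.  323.
 323.  322.5 322.5 322.5 323.  323.  322.5 322.5 322.  322.  321.5 320.5
 319.5] w [np.int64(4), np.int64(7), np.int64(9), np.int64(9), np.int64(10), np.int64(10), np.int64(10), np.int64(10), np.int64(11), np.int64(11), np.int64(11), np.int64(11), np.int64(11), np.int64(10), np.int64(10), np.int64(10), np.int64(9), np.int64(9), np.int64(10), np.int64(10), np.int64(9), np.int64(9), np.int64(8), np.int64(6), np.int64(4)] zrange 0.08929113383454734 0.12558084149941823
scene axle rows 243 251 mid [320.5 320.  320.  320.5 320.5 320.  320.  320.  320. ] w [np.int64(4), np.int64(5), np.int64(5), np.int64(6), np.int64(6), np.int64(7), np.int64(7), np.int64(7), np.int64(7)] zrange 0.05016035896838357 0.06633767231560737
side cap rows 211 233 mid [321.  321.5 321.  320.5 320.5 321.  320.  320.  320.  320.  320.  320.
 320.  320.  320.  320.5 321.  321.  321.  321.  321.  321.  321.5] w [np.int64(5), np.int64(14), np.int64(17), np.int64(18), np.int64(18), np.int64(19), np.int64(19), np.int64(19), np.int64(19), np.int64(19), np.int64(19), np.int64(19), np.int64(19), np.int64(19), np.int64(19), np.int64(18), np.int64(17), np.int64(17), np.int64(17), np.int64(17), np.int64(17), np.int64(15), np.int64(10)] zrange 0.08884064531414655 0.12493619232017286
side axle rows 242 251 mid [318.5 318.5 318.5 318.5 318.5 318.5 318.5 318.5 318.5 318. ] w [np.int64(4), np.int64(4), np.int64(4), np.int64(6), np.int64(6), np.int64(6), np.int64(6), np.int64(6), np.int64(6), np.int64(5)] zrange 0.05052567143909586 0.06685117879938657
cap xy [ 0.4815 -0.3592] axle xy [ 0.4831 -0.354 ] move needed [0.0016 0.0052]
```

View pics/crop3.png

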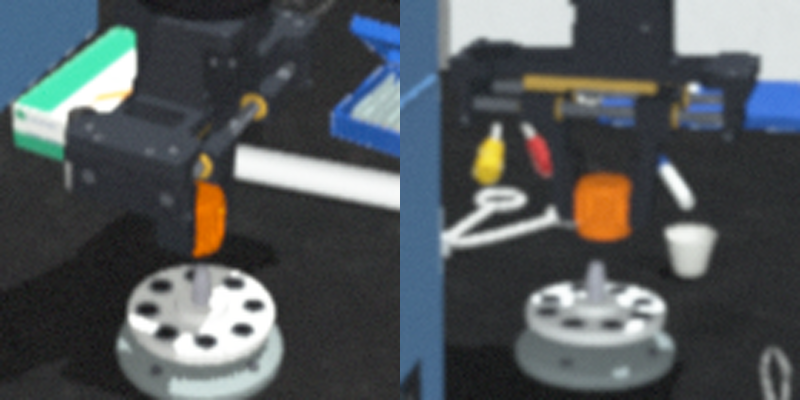

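The scene camera sees only the right part of the cap because a finger hides its left side. Taking the right edge minus half the known width gives a cap centre of about (0.480, -0.351), which matches the TCP. The axle is at (0.483, -0.354). I'll correct position and tilt.

Call:
carry_out --series '[{"offset": [0.4,0.5,0.4],"turn": [0.01,0.003,-0.005],"fingers": 0},{"offset": [0.4,1.2,0.4],"turn": [0.01,0.003,-0.005],"fingers": 0},{"offset": [0.4,1.5,0.4],"turn": [0.01,0.003,-0.005],"fingers": 0},{"offset": [0.4,1.5,0.4],"turn": [0.01,0.003,-0.005],"fingers": 0},{"offset": [0.4,1.5,0.4],"turn": [0.01,0.003,-0.005],"fingers": 0}]'

```text
clock: 5.5
ee_pos: [0.4833, -0.3555, 0.1037]
ee_rot: [[-0.001, 0.0, 1.0], [-1.0, -0.0, -0.001], [0.0, -1.0, 0.0]]
wrist_force: [-0.1, -0.3, -0.5]
gripper_width: 0.381
```

```bash
python3 -c "
from h import *
go(.4828,-.3545,.098)"
```

```text
clock 5.50 pos [ 0.4833 -0.3555  0.1037] width 0.381 F [-0.1421 -0.2908 -0.4501]
offset cm [-0.0959  0.5651 -0.0498] turn [-0.0003 -0.0008  0.0004]
```

```bash
python3 - <<'E'
import re
s=open("rel.py").read()
s=s.replace("u0=np.median(mids);","u0=np.median(mids) if not(n=='scene' and nm=='cap') else np.median(mids+np.array(wd)/2)-10.4;").replace('"mid",mids,"w",wd,','"mid",np.median(mids),"w",np.median(wd),')
open("rel.py","w").write(s)
E
python3 -c "
from rel import *
lateral('4',(.483,-.354))"
```

```text
tcp [ 0.4833 -0.3555  0.1037] z-axis tool y [ 0.0003 -0.0004 -1.    ]
scene cap rows 222 244 mid 326.5 w 10.0 zrange 0.07540429698434983 0.1096586155048856
scene axle rows 246 251 mid 320.25 w 6.5 zrange 0.0500696119525024 0.06232897807377401
side cap rows 218 239 mid 318.5 w 18.0 zrange 0.07480997232000386 0.10985042800718496
side axle rows 242 251 mid 318.5 w 6.0 zrange 0.05034966101028561 0.0672757566238566
cap xy [ 0.4839 -0.3548] axle xy [ 0.4832 -0.3544] move needed [-0.0007  0.0004]
```

View pics/crop4.png

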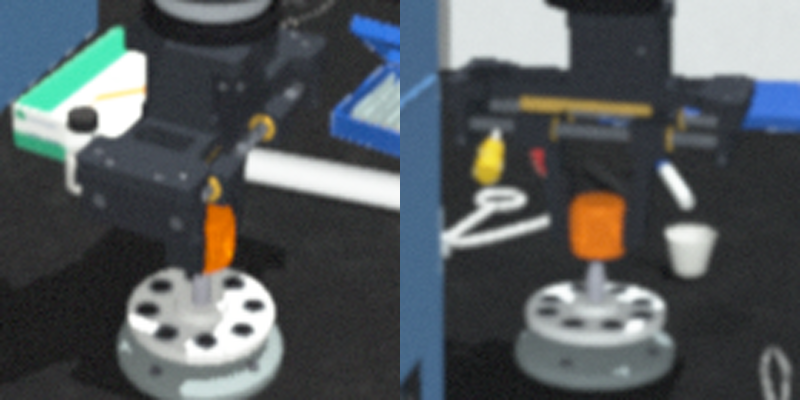

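Aligned to within about 1 mm: side cap and axle both at column 318.5, scene needing less than 1 mm. I'll lower onto the tip slowly and watch the force.

Call:
carry_out --series '[{"offset": [-0.04,0.4,-0.07],"turn": [0,0,0],"fingers": 0},{"offset": [-0.04,0.8,-0.07],"turn": [0,0,0],"fingers": 0},{"offset": [-0.04,1.2,-0.07],"turn": [0,0,0],"fingers": 0},{"offset": [-0.04,1.2,-0.07],"turn": [0,0,0],"fingers": 0}]'

```text
clock: 6.1
ee_pos: [0.4824, -0.355, 0.0913]
ee_rot: [[-0.001, -0.0, 1.0], [-1.0, -0.0, -0.001], [0.0, -1.0, -0.0]]
wrist_force: [-0.0, -1.1, -0.5]
gripper_width: 0.378
```

```bash
python3 -c "
from h import *
go(.4828,-.3548,.086)"
```

```text
clock 6.10 pos [ 0.4824 -0.355   0.0913] width 0.378 F [-0.0273 -1.0505 -0.4735]
offset cm [-0.0164  0.5316  0.0377] turn [ 0.0002 -0.0008  0.0002]
```

Call:
carry_out --series '[{"offset": [0,0.2,0],"turn": [0,0,0],"fingers": 0},{"offset": [0,0.4,0],"turn": [0,0,0],"fingers": 0},{"offset": [0,0.6,0],"turn": [0,0,0],"fingers": 0},{"offset": [0,0.6,0],"turn": [0,0,0],"fingers": 0}]'

```text
clock: 6.6
ee_pos: [0.483, -0.3548, 0.0853]
ee_rot: [[-0.0, 0.001, 1.0], [-1.0, 0.0, -0.0], [-0.0, -1.0, 0.001]]
wrist_force: [0.6, 0.0, -2.2]
gripper_width: 0.381
```

Call:
carry_out --series '[{"offset": [0,0.2,0],"turn": [0,0,0],"fingers": 0},{"offset": [0,0.4,0],"turn": [0,0,0],"fingers": 0},{"offset": [0,0.4,0],"turn": [0,0,0],"fingers": 0}]'

```text
clock: 6.98
ee_pos: [0.4837, -0.3546, 0.0813]
ee_rot: [[-0.0, 0.002, 1.0], [-1.0, 0.0, -0.0], [-0.0, -1.0, 0.002]]
wrist_force: [2.5, 1.3, 0.4]
gripper_width: 0.379
```

Call:
carry_out --series '[{"offset": [0,0.1,0],"turn": [0,0,0],"fingers": 0},{"offset": [0,0.25,0],"turn": [0,0,0],"fingers": 0},{"offset": [0,0.25,0],"turn": [0,0,0],"fingers": 0}]'

```text
clock: 7.35
ee_pos: [0.4839, -0.3546, 0.0791]
ee_rot: [[-0.0, 0.003, 1.0], [-1.0, -0.0, -0.0], [0.0, -1.0, 0.003]]
wrist_force: [1.0, 1.3, 3.7]
gripper_width: 0.379
```

Call:
carry_out --series '[{"offset": [0,0.1,0],"turn": [0,0,0],"fingers": 0},{"offset": [0,0.2,0],"turn": [0,0,0],"fingers": 0},{"offset": [0,0.2,0],"turn": [0,0,0],"fingers": 0}]'

```text
clock: 7.72
ee_pos: [0.484, -0.3546, 0.0776]
ee_rot: [[0.0, 0.003, 1.0], [-1.0, -0.0, 0.0], [0.0, -1.0, 0.003]]
wrist_force: [0.2, 1.0, 6.3]
gripper_width: 0.379
```

Call:
carry_out --series '[{"offset": [0,0.1,0],"turn": [0,0,0],"fingers": 0},{"offset": [0,0.2,0],"turn": [0,0,0],"fingers": 0},{"offset": [0,0.2,0],"turn": [0,0,0],"fingers": 0}]'

```text
clock: 8.1
ee_pos: [0.484, -0.3546, 0.0762]
ee_rot: [[-0.0, 0.003, 1.0], [-1.0, -0.001, -0.0], [0.001, -1.0, 0.003]]
wrist_force: [0.2, 1.4, 5.7]
gripper_width: 0.38
```

Call:
carry_out --series '[{"offset": [0,0.1,0],"turn": [0,0,0],"fingers": 0},{"offset": [0,0.15,0],"turn": [0,0,0],"fingers": 0},{"offset": [0,0.15,0],"turn": [0,0,0],"fingers": 0}]'

```text
clock: 8.48
ee_pos: [0.484, -0.3545, 0.0752]
ee_rot: [[-0.0, 0.003, 1.0], [-1.0, -0.001, -0.0], [0.001, -1.0, 0.003]]
wrist_force: [0.4, 1.2, 6.7]
gripper_width: 0.381
```

Call:
carry_out --series '[{"offset": [0,0.1,0],"turn": [0,0,0],"fingers": 0},{"offset": [0,0.13,0],"turn": [0,0,0],"fingers": 0},{"offset": [0,0.13,0],"turn": [0,0,0],"fingers": 0}]'

```text
clock: 8.85
ee_pos: [0.484, -0.3546, 0.0747]
ee_rot: [[0.0, 0.003, 1.0], [-1.0, -0.002, 0.0], [0.002, -1.0, 0.003]]
wrist_force: [1.2, 0.8, 8.4]
gripper_width: 0.379
```

Call:
carry_out --series '[{"offset": [0,0.1,0],"turn": [0,0,0],"fingers": 0},{"offset": [0,0.13,0],"turn": [0,0,0],"fingers": 0},{"offset": [0,0.13,0],"turn": [0,0,0],"fingers": 0}]'

```text
clock: 9.22
ee_pos: [0.484, -0.3545, 0.0741]
ee_rot: [[0.0, 0.003, 1.0], [-1.0, -0.002, 0.0], [0.002, -1.0, 0.003]]
wrist_force: [-0.6, 1.3, 8.1]
gripper_width: 0.378
```

Call:
carry_out --series '[{"offset": [0,0.1,0],"turn": [0,0,0],"fingers": 0},{"offset": [0,0.13,0],"turn": [0,0,0],"fingers": 0},{"offset": [0,0.13,0],"turn": [0,0,0],"fingers": 0}]'

```text
clock: 9.6
ee_pos: [0.484, -0.3546, 0.0735]
ee_rot: [[-0.0, 0.003, 1.0], [-1.0, -0.002, -0.0], [0.002, -1.0, 0.003]]
wrist_force: [0.7, 1.8, 8.4]
gripper_width: 0.382
```

```bash
python3 -c "
from h import *
go(.483,-.3545,.073)
for n in ('scene','side'):
    p,d=get_image(n); cv2.imwrite(f'pics/{n}5.png',p[...,::-1]); print(np.array(state()['wrist_force']))
    W=cloud(d,get_calibration(n)); m=(abs(W[...,0]-.483)<.05)&(abs(W[...,1]+.3545)<.05)&(W[...,2]>.02)&(W[...,2]<.055)&(p.min(2)>150)
    q=W[m]; print('wheel z pct',np.percentile(q[:,2],[5,25,50,75,90,97]))
    m=(abs(W[...,0]-.483)<.03)&(abs(W[...,1]+.3545)<.03)&(orange(p)>0); q=W[m]; print('cap z',np.percentile(q[:,2],[1,50,99]))
"
```

```text
clock 9.60 pos [ 0.484  -0.3546  0.0735] width 0.382 F [0.665  1.7742 8.4263]
offset cm [-0.0065  0.0505 -0.1   ] turn [-0.0031 -0.      0.0023]
[-0.9794  1.2999  6.9808]
wheel z pct [0.0285 0.0333 0.0343 0.0352 0.036  0.038 ]
cap z [0.0465 0.0678 0.0855]
[0.1451 2.1385 8.0133]
wheel z pct [0.0291 0.0334 0.0353 0.0363 0.0399 0.0431]
cap z [0.0485 0.0679 0.0794]
```

Call:
carry_out --series '[{"offset": [0,0.1,0],"turn": [-0.003,0,0.002],"fingers": 0},{"offset": [0,0.13,0],"turn": [-0.003,0,0.002],"fingers": 0},{"offset": [0,0.13,0],"turn": [-0.003,0,0.002],"fingers": 0}]'

```text
clock: 10.07
ee_pos: [0.4841, -0.3546, 0.073]
ee_rot: [[-0.0, 0.0, 1.0], [-1.0, -0.001, -0.0], [0.001, -1.0, 0.0]]
wrist_force: [0.1, 1.1, 8.0]
gripper_width: 0.38
```

Call:
carry_out --series '[{"offset": [0,0.1,0],"turn": [0,0,0],"fingers": 0},{"offset": [0,0.13,0],"turn": [0,0,0],"fingers": 0},{"offset": [0,0.13,0],"turn": [0,0,0],"fingers": 0}]'

```text
clock: 10.45
ee_pos: [0.4841, -0.3546, 0.0724]
ee_rot: [[-0.0, 0.0, 1.0], [-1.0, -0.001, -0.0], [0.001, -1.0, 0.0]]
wrist_force: [-0.1, 1.7, 9.7]
gripper_width: 0.38
```

Call:
carry_out --series '[{"offset": [0,0.1,0],"turn": [0,0,0],"fingers": 0},{"offset": [0,0.13,0],"turn": [0,0,0],"fingers": 0},{"offset": [0,0.13,0],"turn": [0,0,0],"fingers": 0}]'

```text
clock: 10.82
ee_pos: [0.4841, -0.3546, 0.0718]
ee_rot: [[-0.0, 0.0, 1.0], [-1.0, -0.002, -0.0], [0.002, -1.0, 0.0]]
wrist_force: [-0.9, 1.9, 8.1]
gripper_width: 0.375
```

Call:
carry_out --series '[{"offset": [0,0.1,0],"turn": [0,0,0],"fingers": 0},{"offset": [0,0.13,0],"turn": [0,0,0],"fingers": 0},{"offset": [0,0.13,0],"turn": [0,0,0],"fingers": 0}]'

```text
clock: 11.2
ee_pos: [0.4841, -0.3545, 0.0712]
ee_rot: [[0.0, 0.0, 1.0], [-1.0, -0.002, 0.0], [0.002, -1.0, 0.0]]
wrist_force: [-0.5, 0.8, 7.3]
gripper_width: 0.375
```

Call:
carry_out --series '[{"offset": [0,0.1,0],"turn": [0,0,0],"fingers": 0},{"offset": [0,0.13,0],"turn": [0,0,0],"fingers": 0},{"offset": [0,0.13,0],"turn": [0,0,0],"fingers": 0}]'

```text
clock: 11.58
ee_pos: [0.4841, -0.3545, 0.0705]
ee_rot: [[-0.0, 0.0, 1.0], [-1.0, -0.002, -0.0], [0.002, -1.0, 0.0]]
wrist_force: [0.5, 1.7, 7.9]
gripper_width: 0.377
```

Call:
carry_out --series '[{"offset": [0,0.1,0],"turn": [0,0,0],"fingers": 0},{"offset": [0,0.13,0],"turn": [0,0,0],"fingers": 0},{"offset": [0,0.13,0],"turn": [0,0,0],"fingers": 0}]'

```text
clock: 11.95
ee_pos: [0.4841, -0.3545, 0.0702]
ee_rot: [[0.0, 0.0, 1.0], [-1.0, -0.003, 0.0], [0.003, -1.0, 0.0]]
wrist_force: [-0.4, 2.5, 11.1]
gripper_width: 0.384
```

```bash
python3 -c "
from h import *
go(.484,-.3545,.070)
for n in ('scene','side'):
    p,d=get_image(n); cv2.imwrite(f'pics/{n}6.png',p[...,::-1]); print(np.array(state()['wrist_force']))
    W=cloud(d,get_calibration(n)); m=(abs(W[...,0]-.483)<.05)&(abs(W[...,1]+.3545)<.05)&(W[...,2]>.02)&(W[...,2]<.055)&(p.min(2)>150)
    q=W[m]; print('wheel z pct',np.percentile(q[:,2],[5,25,50,75,90,97]))
    m=(abs(W[...,0]-.483)<.03)&(abs(W[...,1]+.3545)<.03)&(orange(p)>0); q=W[m]; print('cap z',np.percentile(q[:,2],[1,50,99]))
a=cv2.imread('pics/scene6.png')[190:290,270:370]; b=cv2.imread('pics/side6.png')[190:290,270:370]
cv2.imwrite('pics/crop6.png',np.hstack([cv2.resize(x,(400,400),interpolation=cv2.INTER_CUBIC) for x in (a,b)]))
"
```

```text
clock 11.95 pos [ 0.4841 -0.3545  0.0702] width 0.384 F [-0.4006  2.5247 11.1361]
offset cm [-0.0001  0.0239 -0.0063] turn [-0.0004  0.      0.0029]
[-0.496   1.8555 10.1038]
wheel z pct [0.028  0.0328 0.0339 0.0348 0.0356 0.0365]
cap z [0.0436 0.0645 0.0826]
[ 0.1068  1.2017 10.5738]
wheel z pct [0.0289 0.0328 0.0348 0.0357 0.0378 0.0423]
cap z [0.0459 0.0657 0.0765]
```

View pics/crop6.png

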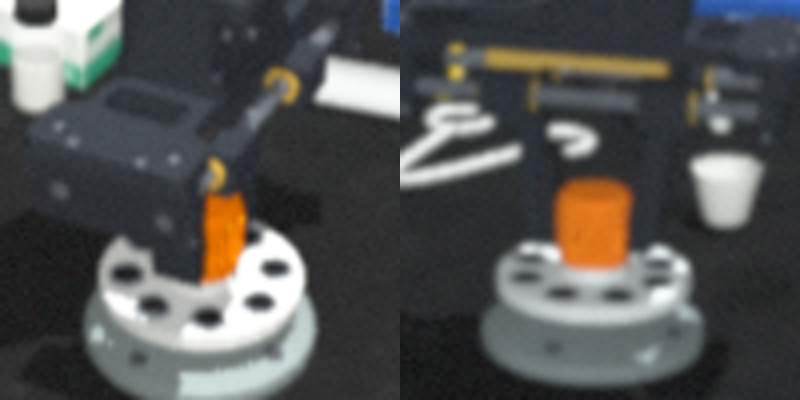

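The force rose from about 7.8 to 10.6 N while the wheel began to sink, so this is the hub at about 41 mm, inside the given range. The side view shows the mouth on the hub. One small further press for about 5 N on the spring.

Call:
carry_out --series '[{"offset": [0,0.1,0],"turn": [0,0,0],"fingers": 0},{"offset": [0,0.14,0],"turn": [0,0,0],"fingers": 0},{"offset": [0,0.15,0],"turn": [0,0,0],"fingers": 0},{"offset": [0,0.15,0],"turn": [0,0,0],"fingers": 0}]'

```text
clock: 12.55
ee_pos: [0.4841, -0.3545, 0.07]
ee_rot: [[0.0, 0.0, 1.0], [-1.0, -0.004, 0.0], [0.004, -1.0, 0.0]]
wrist_force: [-0.9, 1.8, 12.8]
gripper_width: 0.383
```

```bash
python3 -c "
from h import *
go(.484,-.3545,.070)
for n in ('scene','side')*2:
    p,d=get_image(n); print(np.array(state()['wrist_force']),np.array(state()['ee_pos']))
"
```

```text
clock 12.55 pos [ 0.4841 -0.3545  0.07  ] width 0.383 F [-0.9223  1.7878 12.7897]
offset cm [ 0.0001  0.0007 -0.0082] turn [-0.0005  0.      0.0036]
[-0.9584  2.5073 13.5677] [ 0.4841 -0.3545  0.07  ]
[-1.1549  2.2662 12.736 ] [ 0.4841 -0.3545  0.07  ]
[-1.2934  1.588  12.8275] [ 0.4841 -0.3545  0.07  ]
[-1.282   1.7263 12.7118] [ 0.4841 -0.3545  0.07  ]
```

Total is 12.9 N, of which about 5 N is on the spring (0.5–0.6 mm × 8 N/mm agrees). Now ease the push and open.

Call:
carry_out --series '[{"offset": [0,0.05,0],"turn": [0,0,0],"fingers": 0},{"offset": [0,0.03,0],"turn": [0,0,0],"fingers": 0},{"offset": [0,0.03,0],"turn": [0,0,0],"fingers": 0.65},{"offset": [0,0.03,0],"turn": [0,0,0],"fingers": 0.65},{"offset": [0,0.03,0],"turn": [0,0,0],"fingers": 0.65}]'

```text
clock: 13.38
ee_pos: [0.4834, -0.3547, 0.0693]
ee_rot: [[-0.0, -0.001, 1.0], [-1.0, -0.004, -0.0], [0.004, -1.0, -0.001]]
wrist_force: [0.5, 0.2, -0.7]
gripper_width: 0.651
```

Call:
carry_out --series '[{"offset": [0,0,0],"turn": [0,0,0],"fingers": 0.65},{"offset": [0,0,0],"turn": [0,0,0],"fingers": 0.65}]'

```text
clock: 13.62
ee_pos: [0.4832, -0.3547, 0.0691]
ee_rot: [[-0.0, -0.001, 1.0], [-1.0, -0.003, -0.0], [0.003, -1.0, -0.001]]
wrist_force: [-1.2, 0.4, 0.4]
gripper_width: 0.649
```

Released cleanly. Rising straight up, then back out of the view.

Call:
carry_out --series '[{"offset": [0,-1.5,0],"turn": [0,0,0],"fingers": 0.65},{"offset": [0,-4,0],"turn": [0,0,0],"fingers": 0.65},{"offset": [0,-8,0],"turn": [0,0,0],"fingers": 0.65},{"offset": [0,-12,0],"turn": [0,0,0],"fingers": 0.65},{"offset": [0,-12,0],"turn": [0,0,0],"fingers": 0.65}]'

```text
clock: 14.25
ee_pos: [0.4854, -0.3551, 0.1933]
ee_rot: [[-0.001, 0.005, 1.0], [-1.0, -0.007, -0.001], [0.007, -1.0, 0.005]]
wrist_force: [-0.2, 0.2, -1.0]
gripper_width: 0.65
```

```bash
python3 -c "
from h import *
go(.484,-.3545,.070)
for n in ('scene','side'):
    p,d=get_image(n); cv2.imwrite(f'pics/{n}7.png',p[...,::-1])
    W=cloud(d,get_calibration(n)); m=(abs(W[...,0]-.483)<.05)&(abs(W[...,1]+.3545)<.05)&(W[...,2]>.02)&(W[...,2]<.055)&(p.min(2)>150)
    q=W[m]; print('wheel z pct',np.percentile(q[:,2],[5,25,50,75,90,97]))
    m=(abs(W[...,0]-.483)<.03)&(abs(W[...,1]+.3545)<.03)&(orange(p)>0); q=W[m]; print('cap z',np.percentile(q[:,2],[1,50,97,99]))
a=cv2.imread('pics/scene7.png')[180:330,220:440]; b=cv2.imread('pics/side7.png')[190:310,260:380]
cv2.imwrite('pics/crop7.png',np.hstack([cv2.resize(a,(440,300),interpolation=cv2.INTER_CUBIC),cv2.resize(b,(300,300),interpolation=cv2.INTER_CUBIC)]))
"
```

```text
clock 14.25 pos [ 0.4854 -0.3551  0.1933] width 0.650 F [-0.169   0.2003 -0.9993]
offset cm [-0.1472 12.3262 -0.208 ] turn [-0.0053 -0.0007  0.007 ]
wheel z pct [0.0287 0.0328 0.0339 0.0348 0.0358 0.0371]
cap z [0.0425 0.0647 0.0751 0.0757]
wheel z pct [0.0291 0.0336 0.035  0.0358 0.0376 0.0414]
cap z [0.0464 0.0653 0.0758 0.0761]
```

View pics/crop7.png

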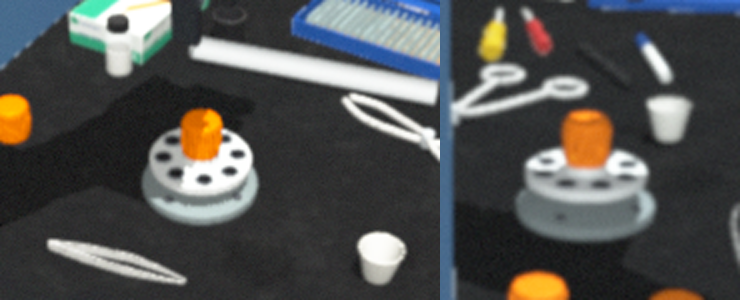

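The cap sits upright on the hub, centred, with the vial, crucible and tweezers undisturbed. One numeric check of the wheel's sink against the unloaded depth frame.

```bash
python3 -c "
from h import *
for n in ('scene','side'):
    c=get_calibration(n); W0=cloud(np.load(f'pics/{n}2.npy'),c); p0=cv2.imread(f'pics/{n}2.png')
    Ws=[cloud(get_image(n)[1],c)[...,2] for _ in range(5)]
    r=np.hypot(W0[...,0]-.483,W0[...,1]+.3545)
    m=(r<.04)&(r>.022)&(W0[...,2]>.032)&(W0[...,2]<.039)&(p0.min(2)>150)
    z=np.mean(Ws,0); m&=np.isfinite(z)&(abs(z-W0[...,2])<.003); e=(z-W0[...,2])[m]*1000
    t=(W0[...,2]<.003)&(W0[...,2]>-.004)&(r>.07)&(r<.15)&np.isfinite(z)&(abs(z-W0[...,2])<.003); f=(z-W0[...,2])[t]*1000
    print(n,m.sum(),'wheel dz mm',e.mean(),'+-',e.std()/m.sum()**.5,'table dz',f.mean())
print(state()['clock'])
"
```

```text
scene 394 wheel dz mm -0.2735680960328976 +- 0.05341704430752189 table dz -0.001948083983779809
side 253 wheel dz mm -0.31871355878331314 +- 0.04783554831139523 table dz 0.012823394643439415
14.85
```

Call:
carry_out --series '[{"offset": [0,0,0],"turn": [0,0,0],"fingers": 0.65},{"offset": [0,0,0],"turn": [0,0,0],"fingers": 0.65},{"offset": [0,0,0],"turn": [0,0,0],"fingers": 0.65},{"offset": [0,0,0],"turn": [0,0,0],"fingers": 0.65},{"offset": [0,0,0],"turn": [0,0,0],"fingers": 0.65}]'

```text
clock: 15.48
ee_pos: [0.4833, -0.3542, 0.1888]
ee_rot: [[-0.0, -0.002, 1.0], [-1.0, -0.003, -0.0], [0.003, -1.0, -0.002]]
wrist_force: [0.3, -0.5, -0.1]
gripper_width: 0.65
```

```bash
cat > sink.py <<'E'
from h import *
for n in ('scene','side'):
    c=get_calibration(n); W0=cloud(np.load(f'pics/{n}2.npy'),c); p0=cv2.imread(f'pics/{n}2.png')
    z=np.array([cloud(get_image(n)[1],c)[...,2] for _ in range(10)])
    r=np.hypot(W0[...,0]-.483,W0[...,1]+.3545); zm=z.mean(0)
    m=(r<.04)&(r>.022)&(p0.min(2)>150)&(abs(zm-.0345)<.0025)&(z.std(0)<.0025)
    e=(zm-W0[...,2])[m]*1000
    print(n,m.sum(),'dz median',np.median(e),'mean',e[abs(e)<4].mean(),'frame meds',np.median(z[:,m],1)*1000,'base',np.median(W0[m][:,2])*1000)
print(state()['clock'])
E
python3 sink.py
```

```text
scene 387 dz median -0.24117187759359338 mean -0.2629525731387461 frame meds [34.3237 34.3217 34.3462 34.3287 34.3268 34.3763 34.3582 34.2675 34.301
 34.2904] base 34.59260886553094
side 252 dz median -0.2677208466757529 mean -0.35244027052166893 frame meds [35.6369 35.5867 35.6272 35.5391 35.6227 35.4343 35.5446 35.5069 35.5887
 35.5469] base 35.91505084703682
16.475
```

The wheel stays sunk 0.25–0.35 mm in both cameras, so about 2–2.8 N with no creep. That is above 1.5 N but without much margin. I'll regrip the cap and press slightly further, still far below 16 N.

Call:
carry_out --series '[{"offset": [0,4,0],"turn": [0,0,0],"fingers": 0.65},{"offset": [0,8,0],"turn": [0,0,0],"fingers": 0.65},{"offset": [0,10.5,0],"turn": [0,0,0],"fingers": 0.65},{"offset": [0.03,11.8,0],"turn": [0,0,0],"fingers": 0.65},{"offset": [0.03,11.8,0],"turn": [0,0,0],"fingers": 0.65}]'

```text
clock: 17.1
ee_pos: [0.4829, -0.3547, 0.0704]
ee_rot: [[-0.0, -0.002, 1.0], [-1.0, -0.003, -0.0], [0.003, -1.0, -0.002]]
wrist_force: [0.9, -0.1, -0.1]
gripper_width: 0.649
```

```bash
python3 -c "
from h import *
go(.4832,-.3546,.0697)"
```

```text
clock 17.10 pos [ 0.4829 -0.3547  0.0704] width 0.649 F [ 0.8648 -0.0556 -0.0757]
offset cm [-0.0122  0.069   0.0271] turn [ 0.0025 -0.0003  0.0026]
```

Call:
carry_out --series '[{"offset": [0,0.06,0.03],"turn": [0.002,0,0.003],"fingers": 0.65},{"offset": [0,0.06,0.03],"turn": [0.002,0,0.003],"fingers": 0},{"offset": [0,0.06,0.03],"turn": [0.002,0,0.003],"fingers": 0},{"offset": [0,0.06,0.03],"turn": [0.002,0,0.003],"fingers": 0},{"offset": [0,0.06,0.03],"turn": [0.002,0,0.003],"fingers": 0}]'

```text
clock: 17.73
ee_pos: [0.484, -0.3549, 0.0703]
ee_rot: [[-0.0, 0.001, 1.0], [-1.0, -0.0, -0.0], [0.0, -1.0, 0.001]]
wrist_force: [1.9, -0.9, 2.4]
gripper_width: 0.376
```

Call:
carry_out --series '[{"offset": [0,0,0],"turn": [0,0,0],"fingers": 0},{"offset": [0,0.05,0],"turn": [0,0,0],"fingers": 0},{"offset": [0,0.08,0],"turn": [0,0,0],"fingers": 0},{"offset": [0,0.08,0],"turn": [0,0,0],"fingers": 0}]'

```text
clock: 18.23
ee_pos: [0.4841, -0.3549, 0.0702]
ee_rot: [[-0.0, 0.001, 1.0], [-1.0, -0.001, -0.0], [0.001, -1.0, 0.001]]
wrist_force: [-1.1, 0.3, 7.0]
gripper_width: 0.38
```

Call:
carry_out --series '[{"offset": [0,0.08,0],"turn": [0,0,0],"fingers": 0},{"offset": [0,0.13,0],"turn": [0,0,0],"fingers": 0},{"offset": [0,0.13,0],"turn": [0,0,0],"fingers": 0}]'

```text
clock: 18.6
ee_pos: [0.4841, -0.355, 0.0701]
ee_rot: [[-0.0, 0.001, 1.0], [-1.0, -0.001, -0.0], [0.001, -1.0, 0.001]]
wrist_force: [-2.4, 1.7, 10.9]
gripper_width: 0.38
```

Call:
carry_out --series '[{"offset": [0,0.13,0],"turn": [0,0,0],"fingers": 0},{"offset": [0,0.16,0],"turn": [0,0,0],"fingers": 0},{"offset": [0,0.16,0],"turn": [0,0,0],"fingers": 0}]'

```text
clock: 18.98
ee_pos: [0.4841, -0.355, 0.0699]
ee_rot: [[-0.0, 0.001, 1.0], [-1.0, -0.002, -0.0], [0.002, -1.0, 0.001]]
wrist_force: [-2.5, 1.1, 13.9]
gripper_width: 0.378
```

Call:
carry_out --series '[{"offset": [0,0.15,0],"turn": [0,0,0],"fingers": 0},{"offset": [0,0.17,0],"turn": [0,0,0],"fingers": 0},{"offset": [0,0.17,0],"turn": [0,0,0],"fingers": 0}]'

```text
clock: 19.35
ee_pos: [0.4841, -0.355, 0.0698]
ee_rot: [[-0.0, 0.001, 1.0], [-1.0, -0.003, -0.0], [0.003, -1.0, 0.001]]
wrist_force: [-2.6, 2.1, 14.2]
gripper_width: 0.382
```

Call:
carry_out --series '[{"offset": [0,0.08,0],"turn": [0,0,0],"fingers": 0},{"offset": [0,0.06,0],"turn": [0,0,0],"fingers": 0.65},{"offset": [0,0.05,0],"turn": [0,0,0],"fingers": 0.65},{"offset": [0,0.05,0],"turn": [0,0,0],"fingers": 0.65},{"offset": [0,0.05,0],"turn": [0,0,0],"fingers": 0.65}]'

```text
clock: 19.98
ee_pos: [0.4839, -0.3549, 0.069]
ee_rot: [[-0.0, 0.001, 1.0], [-1.0, -0.003, -0.0], [0.003, -1.0, 0.001]]
wrist_force: [-0.4, -0.6, 0.5]
gripper_width: 0.653
```

Call:
carry_out --series '[{"offset": [0,0,0],"turn": [0,0,0],"fingers": 0.65},{"offset": [0,-2,0],"turn": [0,0,0],"fingers": 0.65},{"offset": [0,-5,0],"turn": [0,0,0],"fingers": 0.65},{"offset": [0,-9,0],"turn": [0,0,0],"fingers": 0.65},{"offset": [0,-12,0],"turn": [0,0,0],"fingers": 0.65}]'

```text
clock: 20.6
ee_pos: [0.4844, -0.3546, 0.1922]
ee_rot: [[-0.0, 0.003, 1.0], [-1.0, -0.004, -0.0], [0.004, -1.0, 0.003]]
wrist_force: [0.7, -1.0, -0.2]
gripper_width: 0.654
```

Call:
carry_out --series '[{"offset": [0,0,0],"turn": [0,0,0],"fingers": 0.65},{"offset": [0,0,0],"turn": [0,0,0],"fingers": 0.65},{"offset": [0,0,0],"turn": [0,0,0],"fingers": 0.65}]'

```text
clock: 20.98
ee_pos: [0.4836, -0.3544, 0.1911]
ee_rot: [[-0.0, 0.001, 1.0], [-1.0, -0.003, -0.0], [0.003, -1.0, 0.001]]
wrist_force: [0.2, 0.6, 0.1]
gripper_width: 0.652
```

```bash
python3 sink.py; python3 -c "
from h import *
ims=[get_image(n)[0][...,::-1] for n in ('scene','side')]
cv2.imwrite('pics/crop8.png',np.hstack([cv2.resize(ims[0][180:330,220:440],(440,300),interpolation=cv2.INTER_CUBIC),cv2.resize(ims[1][190:310,260:380],(300,300),interpolation=cv2.INTER_CUBIC)]))"
```

```text
scene 395 dz median -0.4860721792876027 mean -0.480740472158605 frame meds [34.233  34.1944 34.12   34.1362 34.1209 34.1115 34.1944 34.1092 34.1671
 34.2242] base 34.640460599030895
side 245 dz median -0.49949865487582124 mean -0.5048832738149306 frame meds [35.4574 35.4197 35.3367 35.3273 35.4052 35.3583 35.3036 35.4093 35.4446
 35.3637] base 35.879820238186376
21.975
```

View pics/crop8.png

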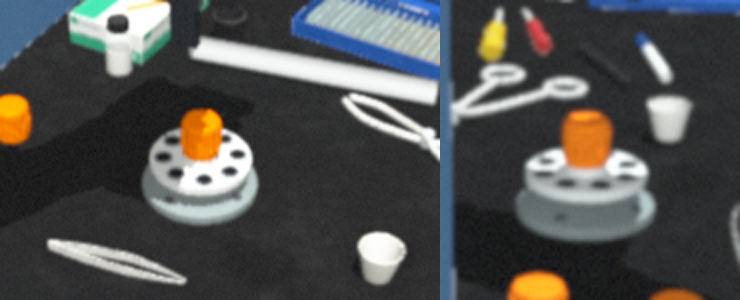

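The wheel is now sunk 0.49 mm in both cameras, so about 4 N. The crop shows the cap upright on the hub, with the vial, crucible and tweezers where they were. Handing in.

```bash
python3 -c "
from bench import *
print(hand_in())"
```

```text
the job is handed in; nothing more can be done
None
```

The cap is seated on the axle, pressed against the wheel's hub and released, and the job is handed in at about 22 s. I took the orange cap farthest to the robot's right, at about (0.429, -0.233).

- **Pressing:** The teeth gripped at about 6–8 N and I felt the hub at about 41 mm. The first press left only 2–3 N on the spring, so I regripped and pressed once more. The wrist force read at most about 14 N, which I put at no more than about 6.5 N on the spring.
- **Last checks:** After release both cameras show the wheel sunk 0.49 mm, about 4 N of spring load and well between 1.5 and 16 N. I did not repeat the creep check after the second press; after the first there was none. The cap stands upright and centred, and the gripper is clear, about 120 mm above its release height. The vial, crucible and tweezers look unmoved in the pictures.
- **Disagreements:** The two cameras differed by 2–3 mm in y on absolute positions. The scene camera saw only part of the cap behind a finger, so I aligned it by its visible edge and known width. No check failed.

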